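# Point out the open tub and the lid it needs

### The arm

A 6-joint arm with a two-finger parallel gripper is mounted at the origin on the work surface. World frame = base frame: x ahead of the robot, y to its left, z up, the work surface at z = 0. Lengths are in m, angles in degrees, forces in N, time in s.
With the tool pointing down it reaches from about 0.4 to 0.825 m from the base axis. Payload 7 kg.
Tool frame: the origin (TCP) lies at the very end of the fingers, on their centre line; the grasp point (between the pads) lies 19 mm behind it (ctrl.grip_depth is the distance from the TCP to the grasp point, in m); z points along the fingers, y is the line along which they close (so a half turn about z gives the same grasp; the last joint's range is limited). The gripper opens to 88 mm and grips with 3 to 60 N. Pads are 19 mm wide; open, the fingers measure 130 mm over their backs; the gripper's body (78 mm by 193 mm) begins 47 mm behind the grasp point.
Start: joints at [82.855, 20.546, 0.682, 0, -70.136, -16.507], TCP at [0.271, 0.618, 0.197] pointing down, gripper open.
Joint ranges: [-176.03, 176.03], [-82.01, 121.73], [-58.28, 71.71], [-173.87, 95.51], [-174.79, -0.11], [-173.66, 173.66]. Speed limits (degrees/s): [136.94, 136.94, 172.46, 180, 180, 180].

### API

Orientations are given as [roll, pitch, yaw] about the fixed x, y, z axes, in that order (R = Rz(yaw) Ry(pitch) Rx(roll)).
In Python, from plant import get_obs, eyes, ctrl, spotter gives the robot as it stands.
- The arm moves only by the shell command python3 -m crank 'ROWS'. ROWS is JSON, one flat list of numbers, 7 for each row, row after row: the turn, a rotation vector about the tool's x, y, z in rad, then the shift along the tool's x, y, z in mm, then the opening, from 0 (shut) to 1 (fully open). A call has 1 to 5 rows; each row shifts and turns the commanded pose from where the row before left it, along the tool's axes as they then stand; what a row does not reach is not made up. A row lasts 1/8 s, in which the tool goes at most 62.5 mm and 10.7 degrees, less where a joint would pass 70% of its speed; a pose out of reach is approached as far as the arm can. A call is refused whole if a number of a shift passes 62.5 or a number of a turn 0.188, either way. A call with a gripper value outside its range is refused whole. The fingers move at their own pace and stop on an object; the grip force is fixed at half the most. Time passes only in rows, so rows that do not move let the fingers close. It gives the time, the measured TCP pose, the force, the opening and the grip force at its end, in the units of the state.
- get_obs(): the state, without advancing time (a new reading comes with each control period).
- eyes.snapshot(name): name is "scene" or "top"; returns the picture (480x640x3 uint8, blue, green, red); there is no depth.
- eyes.camera_model(name): a dict with "fx", "fy", "cx", "cy" (pixels), "extrinsics" (4x4, takes a point from camera to world coordinates). Camera axes: x right, y down, z forward; pixel columns grow to the right and rows downward; lengths in m; the calibration is good to about 2 mm. A picture is of the moment at which its call begins. camera_model takes no time and is no camera call.
- ctrl.close_job(): hands the job in; it is judged then, once.
Trained networks look in the newest picture that a camera, given by its name, has taken for a name from the list of things; names that differ only in an ending like _2 or _b are one class to them, and where a whole thing is asked for, a point or a joint stands for the part that bears it (a point fixed in the world has none). Each returns a list of dicts, best first, with "p" (0 to 1); they miss things now and then, are a little off and sometimes report something else, mostly with a low value. They report only what shows in the picture. A call takes as long as a camera call. They do not tell look-alikes from the thing itself.
- spotter.outline_of(camera, target): "region" (480x640 bool, what is visible of it) and "rect" ([left, top, width, height] in pixels, round what is visible of it).
- spotter.place_of(camera, target): "location" ([column, row] in pixels: a listed point, or the origin of a listed thing).
The state is a dict: "clock": time; "joint_pos": joint angles; "qvel": joint speeds; "tau": joint torques, N m; "tool_pos": TCP position; "orientation": TCP orientation; "force": force on the tool from outside, world axes, zero at the start; "moment": the same for the moment, N m; "opening": finger opening in m; "gripper_force": force on a finger pad.
Only numpy, scipy, OpenCV 4.12 (cv2) and the standard library are available. Lean on these libraries where they do the work, as an engineer would, in place of code of your own. Each camera call takes 0.05 s, during which the arm holds its last target. There are 200 camera calls.

### The job

One of the three steel tubs has no lid: show the packer by pointing with the fingertips at the middle of the open tub, then at the spare lid that fits it, holding still a few centimetres above each for two seconds. Then push the button fully down to report it, and draw clear. Do not touch the tubs, the lids or the loose things around them, point at none of the other tubs or lids, and travel well above everything.

Things in the scene. Friction and masses are not known exactly. Their poses are not given: they have to be found in the camera images.
- tub_open: The tub that has lost its lid: open round brushed-steel food tub, 115 outside diameter, 72 tall, wall 3, filled to about 50 with orange pepper strips. Origin: centre of its underside, z up. Stands loose on the table. Sizes in mm.
- tub_open_top (a point): Centre of the open tub's mouth, level with its rim (72 above the table).
- tub_small: The small steel tub, 90 diameter, closed: its own lid is clipped on, 68 tall to the lid's face, 84 to the top of the lid's black knob. Origin: centre of its underside, z up. Loose. Sizes in mm.
- tub_small_top (a point): Top of the knob on the small tub's lid, 84 above the table.
- tub_large: The large steel tub, 140 diameter, closed: its own lid is clipped on, 92 tall to the lid's face, 108 to the top of the lid's black knob. Origin: centre of its underside, z up. Loose. Sizes in mm.
- tub_large_top (a point): Top of the knob on the large tub's lid, 108 above the table.
- lid_small: Spare small steel lid lying flat on the table: disc 94 diameter, 8 thick, with a black knob 22 diameter, 16 tall at its centre. Fits a tub 90 in diameter. Origin: centre of its underside, z up. Loose. Sizes in mm.
- lid_small_top (a point): Top of the knob of the spare small lid, 24 above the table.
- lid_medium: Spare medium steel lid lying flat on the table: disc 119 diameter, 8 thick, with a black knob 22 diameter, 16 tall at its centre. Fits a tub 115 in diameter. Origin: centre of its underside, z up. Loose. Sizes in mm.
- lid_medium_top (a point): Top of the knob of the spare medium lid, 24 above the table.
- lid_large: Spare large steel lid lying flat on the table: disc 144 diameter, 8 thick, with a black knob 22 diameter, 16 tall at its centre. Fits a tub 140 in diameter. Origin: centre of its underside, z up. Loose. Sizes in mm.
- lid_large_top (a point): Top of the knob of the spare large lid, 24 above the table.
- button_top (a point): Centre of the top of the black round push-button cap (36 diameter) in its grey housing, which is fixed to the table at the robot's left. It is pressed straight down; the point moves with the cap. Its unpressed top is low; nothing on the table stands taller than 130 mm.
- button (a joint): Travel of the push button in m: 0 = up, 0.006 = fully down. A spring needs 5 N for fully down and brings it back up.
- shaker: Aluminium shaker, 38 diameter, 74 tall, among the tubs and lids; origin under its centre. Sizes in mm.
- sauce_cup: White ceramic cup, 50 diameter, 35 tall, among the tubs and lids; origin under its centre. Sizes in mm.
- jar: Amber glass jar, 66 diameter, 100 tall, to the robot's right; origin under its centre. Sizes in mm.
- pepper_a: Orange bell pepper, 78 wide, 88 tall, at the left beyond the button; origin under its centre. Sizes in mm.
- pepper_b: Yellow bell pepper, 78 wide, 88 tall, at the right; origin under its centre. Sizes in mm.
- spatula: Spatula, 240 long, lying at the right; origin under its middle. Sizes in mm.
Mind the look-alikes: they are no part of the job. Leave any purple look-alike of the tub_open alone. Of the things shaped like the part that bears button_top, the grey one is meant.

How it is judged (in metres and radians):
On the way, in this order (a step that is already met when the one before it is completed fails the run):
1. the fingertips hover just above the middle of the open tub, dwelling there (horizontal distance between the grasp point and tub_open_top below 0.03 m and z of the grasp point in the frame of tub_open_top between 0.02 and 0.09 m), for 1.5 s.
2. the fingertips hover just above the spare lid that fits the open tub, dwelling there (horizontal distance between the grasp point and lid_medium_top below 0.03 m and z of the grasp point in the frame of lid_medium_top between 0.02 and 0.09 m), for 1.5 s.
3. the button is pressed fully down by the fingertips (value of joint button above 0.0045 m and horizontal distance between the grasp point and button_top below 0.04 m), for 0.05 s.
At the end, for the whole second after the job is handed in: After both dwells (1.5 s each; grasp point within 30 mm sideways of the middle and 20 to 90 mm above the top) and a press of at least 4.5 mm: the button is up again within 1.5 mm, tubs and lids are within 10 mm of where they stood, all else within 20 mm (value of joint button below 0.0015 m and distance of each of tub_small, tub_open, tub_large, lid_small, lid_medium, lid_large from where it was at the start of the episode below 0.01 m and distance of each of shaker, sauce_cup, jar, pepper_a, pepper_b, spatula from where it was at the start of the episode below 0.02 m); the robot touches nothing.
It fails at once if a tub or a lid is touched (contact force between any of the fingers, the arm and tub_small above 0.5 N or contact force between any of the fingers, the arm and tub_open above 0.5 N or contact force between any of the fingers, the arm and tub_large above 0.5 N or contact force between any of the fingers, the arm and lid_small above 0.5 N or contact force between any of the fingers, the arm and lid_medium above 0.5 N or contact force between any of the fingers, the arm and lid_large above 0.5 N).
It fails at once if another tub or lid is pointed at (grasp point within 30 mm sideways of its middle and less than 90 mm above its top) ((horizontal distance between the grasp point and tub_small_top below 0.03 m and z of the grasp point in the frame of tub_small_top below 0.09 m) or (horizontal distance between the grasp point and tub_large_top below 0.03 m and z of the grasp point in the frame of tub_large_top below 0.09 m) or (horizontal distance between the grasp point and lid_small_top below 0.03 m and z of the grasp point in the frame of lid_small_top below 0.09 m) or (horizontal distance between the grasp point and lid_large_top below 0.03 m and z of the grasp point in the frame of lid_large_top below 0.09 m)).
It fails at once if a tub or lid is shifted or lifted (distance of any of tub_small, tub_open, tub_large, lid_small, lid_medium, lid_large from where it was at the start of the episode above 0.01 m).
It fails at once if another thing on the table is touched (contact force between any of the fingers, the arm and shaker above 0.5 N or contact force between any of the fingers, the arm and sauce_cup above 0.5 N or contact force between any of the fingers, the arm and jar above 0.5 N or contact force between any of the fingers, the arm and pepper_a above 0.5 N or contact force between any of the fingers, the arm and pepper_b above 0.5 N or contact force between any of the fingers, the arm and spatula above 0.5 N).
It fails at once if another thing on the table is shifted (distance of any of shaker, sauce_cup, jar, pepper_a, pepper_b, spatula from where it was at the start of the episode above 0.02 m).
It also fails if it takes over 58 s, if anything falls off the work surface, if the arm or the gripper's body presses on something with over 40 N, if the wrist force passes 120 N, or if a joint passes its speed limit or range.

## Working session

There is one attempt and no reset: what is moved stays moved. The work goes in short steps, Python scripts to look and compute and a shell command to move; the robot and the scene stay as the last step left them, time stands still between calls to the robot, and variables do not carry over. Pictures are saved under pics/ and viewed, at most 10 in all, crops included, and the job is handed in when it is done.

```bash
mkdir -p pics
cat > h.py <<'E'
import numpy as np,cv2
from plant import get_obs, eyes, ctrl, spotter
def ray(cam,px,z):
    m=eyes.camera_model(cam);T=np.array(m["extrinsics"])
    d=T[:3,:3]@np.array([(px[0]-m["cx"])/m["fx"],(px[1]-m["cy"])/m["fy"],1])
    o=T[:3,3]; return o+d*(z-o[2])/d[2]
E
python3 - <<'E'
from h import *
for c in("top","scene"):
    cv2.imwrite(f"pics/{c}1.png",eyes.snapshot(c))
    for n,z in(("tub_open_top",.072),("lid_medium_top",.024),("lid_small_top",.024),("lid_large_top",.024),("tub_small_top",.084),("tub_large_top",.108),("button_top",.03)):
        for r in spotter.place_of(c,n)[:4]: print(c,n,round(r["p"],2),np.round(r["location"]),np.round(ray(c,r["location"],z),3))
o=get_obs();print(o["clock"],o["tool_pos"],o["orientation"],ctrl.grip_depth)
E
```

```text
top tub_open_top 0.79 [412. 250.] [ 0.431 -0.217  0.072]
top tub_open_top 0.77 [238. 303.] [0.301 0.251 0.072]
top lid_medium_top 0.56 [332. 183.] [ 0.624 -0.007  0.024]
top lid_medium_top 0.53 [408. 255.] [ 0.42  -0.211  0.024]
top lid_small_top 0.87 [332. 244.] [ 0.456 -0.004  0.024]
top lid_large_top 0.73 [427. 181.] [ 0.625 -0.272  0.024]
top tub_small_top 0.59 [249. 245.] [0.455 0.219 0.084]
top tub_small_top 0.46 [467. 221.] [ 0.504 -0.364  0.084]
top tub_large_top 0.83 [227. 188.] [0.606 0.271 0.108]
top tub_large_top 0.46 [235. 191.] [0.595 0.249 0.108]
top button_top 0.69 [199. 289.] [0.339 0.365 0.03 ]
top button_top 0.5 [197. 255.] [0.434 0.37  0.03 ]
top button_top 0.41 [488. 289.] [ 0.323 -0.425  0.03 ]
scene tub_open_top 0.75 [454. 241.] [0.288 0.247 0.072]
scene tub_open_top 0.57 [291. 196.] [ 0.423 -0.201  0.072]
scene lid_medium_top 0.89 [287. 272.] [ 0.623 -0.019  0.024]
scene lid_small_top 0.93 [339. 245.] [0.452 0.005 0.024]
scene lid_large_top 0.81 [222. 233.] [ 0.63  -0.261  0.024]
scene tub_small_top 0.62 [407. 265.] [0.457 0.218 0.084]
scene tub_large_top 0.91 [386. 304.] [0.616 0.272 0.108]
scene button_top 0.67 [481. 286.] [0.342 0.364 0.03 ]
scene button_top 0.65 [464. 306.] [0.433 0.369 0.03 ]
0.8 [0.27080493 0.61829741 0.19749066] [-1.79995728e+02  1.32884826e-03 -2.36521375e+01] 0.0188
```

View pics/top1.png

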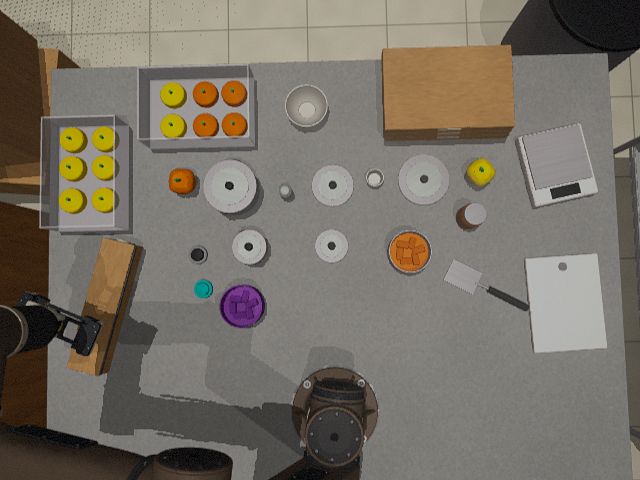

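View pics/scene1.png

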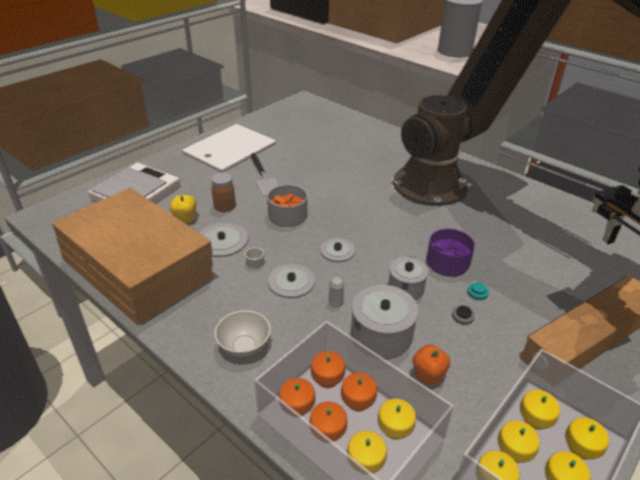

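The top view shows the orange open tub at (410,252). The medium lid is at (332,184), between the shaker and the cup, and the grey button is at (198,255). The purple tub at (242,305) and the teal button at (203,289) are decoys. The spotter's hits agree between cameras, so I'll triangulate from both and work out the steps.

```bash
cat >> h.py <<'E'
def tri(pt,ps):
    A=[];b=[]
    for c,px in(("top",pt),("scene",ps)):
        a=ray(c,px,0);d=ray(c,px,.3)-a;d/=np.linalg.norm(d);P=np.eye(3)-np.outer(d,d);A.append(P);b.append(P@a)
    return np.linalg.lstsq(np.vstack(A),np.hstack(b),rcond=None)[0]
def delta(*wps):
    o=get_obs();p=np.array(o["tool_pos"]);y=np.radians(o["orientation"][2]);c,s=np.cos(y),np.sin(y)
    for w in wps:
        d=1000*(np.array(w)-p);print(w,"tool dx dy dz",np.round([c*d[0]+s*d[1],s*d[0]-c*d[1],-d[2]],1));p=np.array(w)
E
python3 - <<'E'
from h import *
im=eyes.snapshot("top");g=im.max(2)
def dark(im,x,y,r,t=60):
    s=im[y-r:y+r+1,x-r:x+r+1].max(2)<t;ys,xs=np.nonzero(s);return (x-r+xs.mean(),y-r+ys.mean()),s.sum()
sc=eyes.snapshot("scene")
for n,a,b,r in(("medium",(333,185),(291,277),6),("button",(198,255),(463,313),8)):
    p,k=dark(im,*a,r);q,l=dark(sc,*b,r);print(n,np.round(p,1),k,np.round(q,1),l,np.round(tri(p,q),3), np.round(ray("top",p,.024),3),np.round(ray("scene",q,.024),3))
for c,i in(("top",0),("scene",1)):
    for r in spotter.outline_of(c,"tub_open")[:2]: print(c,r["rect"],round(r["p"],2))
print(np.round(tri((410,251),(288,193)),3),ray("top",(410,251),.072))
delta((.55,.2,.25),(.428,-.212,.25))
E
```

```text
medium [331.9 184.6] 28 [291.  276.6] 31 [ 0.622 -0.007  0.017] [ 0.621 -0.007  0.024] [ 0.628 -0.002  0.024]
button [197.4 254.5] 134 [463.6 312. ] 129 [0.435 0.373 0.015] [0.435 0.37  0.024] [0.443 0.376 0.024]
top [218.5, 284.2, 44.2, 42.3] 0.69
scene [322.1, 237.5, 34.6, 23.6] 0.73
scene [426.1, 230.9, 47.0, 51.7] 0.7
[ 0.427 -0.21   0.08 ] [ 0.42818089 -0.21156607  0.072     ]
(0.55, 0.2, 0.25) tool dx dy dz [423.6 271.1 -52.5]
(0.428, -0.212, 0.25) tool dx dy dz [ 53.5 426.3  -0. ]
```

```bash
python3 -m crank '[0,0,0,0,0,-52,0, 0,0,0,47,30,0,0, 0,0,0,47,30,0,0, 0,0,0,47,30,0,0, 0,0,0,47,30,0,0]'; python3 -m crank '[0,0,0,47,30,0,0, 0,0,0,47,30,0,0, 0,0,0,47,30,0,0, 0,0,0,47,30,0,0, 0,0,0,47,30,0,0]'
python3 -c "
from h import *
delta((.428,-.212,.25),(.428,-.212,.111))"
```

```text
clock: 1.62
tool_pos: [0.3956, 0.4314, 0.2497]
orientation: [-180.0, -0.0, -23.6]
force: [0.4, -1.5, 0.5]
opening: 0.043
gripper_force: 0.0
clock: 2.25
tool_pos: [0.5508, 0.1997, 0.2498]
orientation: [-180.0, -0.0, -23.6]
force: [1.3, 0.3, 1.0]
opening: 0.0009
gripper_force: 0.0
(0.428, -0.212, 0.25) tool dx dy dz [ 5.260e+01  4.264e+02 -2.000e-01]
(0.428, -0.212, 0.111) tool dx dy dz [  0.  -0. 139.]
```

```bash
python3 -m crank '[0,0,0,6,47,0,0, 0,0,0,6,47,0,0, 0,0,0,6,47,0,0, 0,0,0,6,47,0,0, 0,0,0,6,47,0,0]'; python3 -m crank '[0,0,0,6,48,0,0, 0,0,0,6,48,0,0, 0,0,0,6,48,0,0, 0,0,0,5,47,0,0, 0,0,0,0,0,0,0]'
python3 -c "
from h import *
cv2.imwrite('pics/top2.png',eyes.snapshot('top')[120:400,150:570])
delta((.428,-.212,.25),(.428,-.212,.111))"
```

```text
clock: 2.88
tool_pos: [0.4825, -0.0274, 0.2498]
orientation: [-180.0, -0.0, -23.6]
force: [0.7, -0.4, 0.1]
opening: 0.0004
gripper_force: 0.0
clock: 3.5
tool_pos: [0.4265, -0.2125, 0.2496]
orientation: [180.0, -0.0, -23.9]
force: [0.4, -0.1, 1.0]
opening: 0.0006
gripper_force: 0.0
(0.428, -0.212, 0.25) tool dx dy dz [ 1.2  0.2 -0.5]
(0.428, -0.212, 0.111) tool dx dy dz [  0.  -0. 139.]
```

View pics/top2.png

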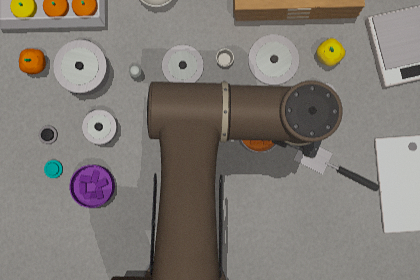

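The tool is over the tub, with orange strips visible under the wrist around (258,143) in the crop, and nothing has moved. I'll go down and dwell.

```bash
python3 -m crank '[0,0,0,1,0,35,0, 0,0,0,0,0,35,0, 0,0,0,0,0,35,0, 0,0,0,0,0,33,0, 0,0,0,0,0,0,0]'; for i in 1 2 3; do python3 -m crank '[0,0,0,0,0,0,0, 0,0,0,0,0,0,0, 0,0,0,0,0,0,0, 0,0,0,0,0,0,0, 0,0,0,0,0,0,0]'; done
python3 -c "
from h import *
cv2.imwrite('pics/scene2.png',eyes.snapshot('scene')[90:390,130:530])
delta((.428,-.212,.25),(.622,-.008,.25),(.622,-.008,.072))"
```

```text
clock: 4.18
tool_pos: [0.4271, -0.2096, 0.1097]
orientation: [179.9, 0.3, -23.6]
force: [0.7, -0.4, 1.1]
opening: 0.0005
gripper_force: 0.0
clock: 4.8
tool_pos: [0.4286, -0.2107, 0.1117]
orientation: [-180.0, -0.0, -23.7]
force: [0.4, 0.1, -0.0]
opening: 0.0
gripper_force: 0.0
clock: 5.42
tool_pos: [0.4285, -0.2106, 0.1114]
orientation: [180.0, 0.0, -23.7]
force: [-0.4, 0.1, 0.5]
opening: 0.0002
gripper_force: 0.0
clock: 6.05
tool_pos: [0.4285, -0.2106, 0.1115]
orientation: [-180.0, -0.0, -23.7]
force: [0.6, -0.8, 0.1]
opening: 0.0003
gripper_force: 0.0
(0.428, -0.212, 0.25) tool dx dy dz [ 1.000e-01  1.500e+00 -1.385e+02]
(0.622, -0.008, 0.25) tool dx dy dz [  95.9 -264.7   -0. ]
(0.622, -0.008, 0.072) tool dx dy dz [  0.  -0. 178.]
```

View pics/scene2.png

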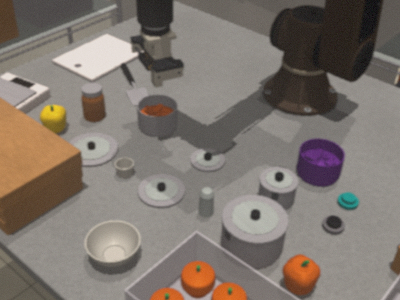

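The fingertips show at about (168,75) and the tub mouth at about (157,105). I'll project the TCP into the picture to check the calibration before leaving.

```bash
python3 -c "
from h import *
m=eyes.camera_model('scene');T=np.linalg.inv(m['extrinsics'])
for p in [(.4285,-.2106,.1115),(.4285,-.2106,.072),(.4285,-.2106,0)]:
    q=T@[*p,1];print(m['fx']*q[0]/q[2]+m['cx']-130,m['fy']*q[1]/q[2]+m['cy']-90)
im=cv2.imread('pics/scene2.png')[40:150,90:230];cv2.imwrite('pics/crop.png',cv2.resize(im,None,fx=5,fy=5))
"
```

```text
156.77582942184938 93.5225315112622
157.0911226751066 105.30031802933934
157.64116468306406 125.84714952279245
```

View pics/crop.png

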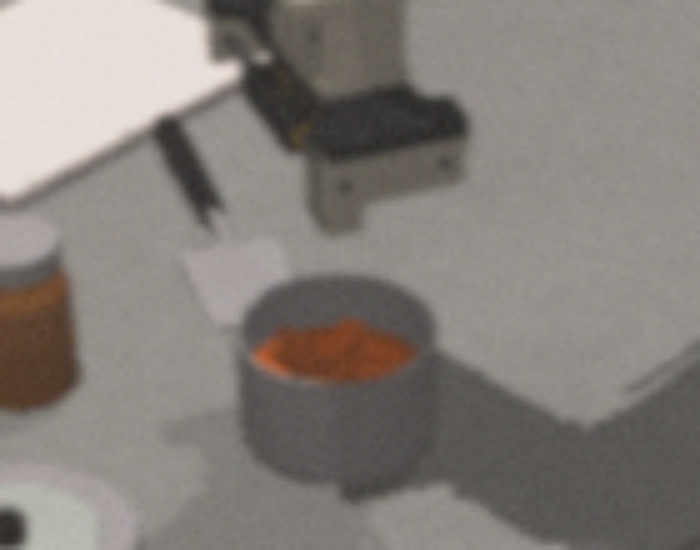

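```bash
python3 -c "
from h import *
def pr(c,p):
    m=eyes.camera_model(c);q=np.linalg.inv(m['extrinsics'])@[*p,1];return np.round([m['fx']*q[0]/q[2]+m['cx'],m['fy']*q[1]/q[2]+m['cy']],1)
for c in('top','scene'): print(c,pr(c,(.2708,.6183,.1975)),pr(c,(.2708,.6183,.2445)))
a=cv2.imread('pics/top1.png')[280:380,10:130];b=cv2.imread('pics/scene1.png')[170:270,520:640]
cv2.imwrite('pics/tips.png',cv2.resize(np.hstack([a,b]),None,fx=3.3,fy=3.3))
print(eyes.camera_model('scene')['extrinsics'])
"
```

```text
top [ 80.8 320.1] [ 72.2 321.4]
scene [622.3 266.4] [630.5 249.1]
[[-0.66106704  0.44701404 -0.60263489  1.33081781]
 [ 0.75001894  0.41668181 -0.51366124  0.70736064]
 [ 0.02149321 -0.79155209 -0.61072361  0.93509218]
 [ 0.          0.          0.          1.        ]]
```

View pics/tips.png

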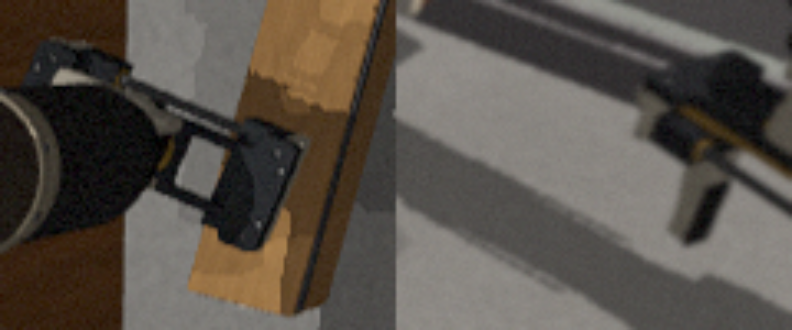

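The fingertips look about 7 px higher than I predicted. I'll overlay the projected tool model on both scene pictures to see why.

```bash
cat > ov.py <<'E'
from h import *
from scipy.spatial.transform import Rotation as Ro
def overlay(c,im,tcp,rpy,box,f):
    m=eyes.camera_model(c);Ti=np.linalg.inv(m['extrinsics']);R=Ro.from_euler('xyz',rpy,degrees=True).as_matrix()
    x0,y0,x1,y1=box;im=cv2.resize(im[y0:y1,x0:x1],None,fx=f,fy=f)
    def P(l):
        q=Ti@[*(np.array(tcp)+R@np.array(l)),1];return (int(f*(m['fx']*q[0]/q[2]+m['cx']-x0)),int(f*(m['fy']*q[1]/q[2]+m['cy']-y0)))
    L=lambda a,b,col:cv2.line(im,P(a),P(b),col,1)
    L((0,0,0),(0,0,-.2),(0,0,255))
    L((-.01,0,0),(.01,0,0),(0,255,255));L((0,-.044,0),(0,.044,0),(0,255,0))
    cs=[(.039,.0965,-.066),(-.039,.0965,-.066),(-.039,-.0965,-.066),(.039,-.0965,-.066)]
    for i in range(4): L(cs[i],cs[(i+1)%4],(255,0,0))
    return im
E
python3 - <<'E'
from ov import *
o=get_obs();sc=eyes.snapshot("scene")
a=overlay("scene",sc,o["tool_pos"],o["orientation"],(220,90,350,220),3)
b=overlay("scene",cv2.imread("pics/scene1.png"),(.2708,.6183,.1975),(180,0,-23.65),(510,150,640,280),3)
cv2.imwrite("pics/ov.png",np.hstack([a,b]))
E
```

```text
(no output)
```

View pics/ov.png

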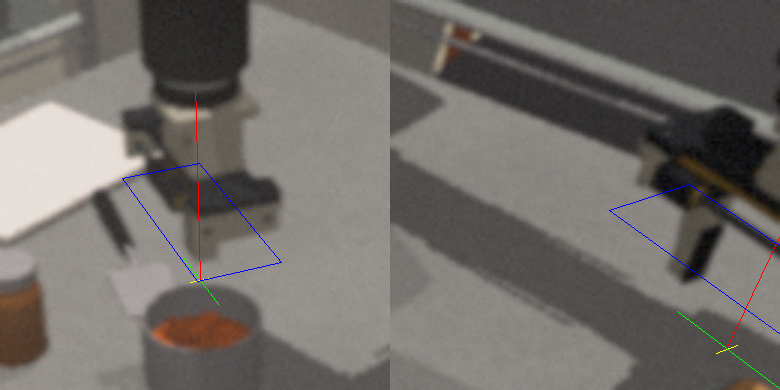

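The overlay shows the gripper about 25 mm higher in the pictures than the reported TCP, with the sideways position matching. I'll use a height that is valid either way, 20 mm lower, dwell again, and find the button by force.

```bash
python3 -m crank '[0,0,0,0,0,10,0, 0,0,0,0,0,9,0, 0,0,0,0,0,0,0, 0,0,0,0,0,0,0, 0,0,0,0,0,0,0]'; for i in 1 2 3; do python3 -m crank '[0,0,0,0,0,0,0, 0,0,0,0,0,0,0, 0,0,0,0,0,0,0, 0,0,0,0,0,0,0, 0,0,0,0,0,0,0]'|grep -E 'clock|pos|force:'; done
python3 -m crank '[0,0,0,0,0,-40,0, 0,0,0,0,0,-40,0, 0,0,0,0,0,-40,0, 0,0,0,0,0,-40,0, 0,0,0,0,0,0,0]'
python3 -m crank '[0,0,0,16,-44,0,0, 0,0,0,16,-44,0,0, 0,0,0,16,-44,0,0, 0,0,0,16,-44,0,0, 0,0,0,16,-44,0,0]'
python3 -m crank '[0,0,0,16,-44,0,0, 0,0,0,0,0,0,0]'
python3 -c "
from h import *
delta((.622,-.008,.25),(.622,-.008,.047))"
```

```text
clock: 6.78
tool_pos: [0.4287, -0.2106, 0.0927]
orientation: [-180.0, -0.0, -23.6]
force: [-0.4, 0.9, -0.1]
opening: 0.0006
gripper_force: 0.0
clock: 7.4
tool_pos: [0.4285, -0.2106, 0.0925]
force: [0.6, 0.7, -0.3]
gripper_force: 0.0
clock: 8.02
tool_pos: [0.4285, -0.2106, 0.0925]
force: [0.7, 0.7, -0.5]
gripper_force: 0.0
clock: 8.65
tool_pos: [0.4285, -0.2106, 0.0925]
force: [-0.1, 0.5, 0.9]
gripper_force: 0.0
clock: 9.28
tool_pos: [0.4303, -0.2111, 0.2558]
orientation: [-179.9, -0.3, -23.6]
force: [0.9, 0.1, -0.1]
opening: 0.0006
gripper_force: 0.0
clock: 9.9
tool_pos: [0.5906, -0.04, 0.2514]
orientation: [180.0, 0.1, -23.6]
force: [0.2, -0.7, 0.5]
opening: 0.0004
gripper_force: 0.0
clock: 10.15
tool_pos: [0.6234, -0.0051, 0.2498]
orientation: [179.9, 0.2, -23.5]
force: [0.1, -0.3, -0.4]
opening: 0.0006
gripper_force: 0.0
(0.622, -0.008, 0.25) tool dx dy dz [-0.1  3.3 -0.2]
(0.622, -0.008, 0.047) tool dx dy dz [  0.  -0. 203.]
```

```bash
python3 -m crank '[0,0,0,0,3,40,0, 0,0,0,0,0,40,0, 0,0,0,0,0,40,0, 0,0,0,0,0,40,0, 0,0,0,0,0,25,0]'; python3 -m crank '[0,0,0,0,0,15,0, 0,0,0,0,0,0,0, 0,0,0,0,0,0,0, 0,0,0,0,0,0,0, 0,0,0,0,0,0,0]'
python3 - <<'E'
from ov import *
o=get_obs();sc=eyes.snapshot("scene")
cv2.imwrite("pics/ov2.png",overlay("scene",sc,o["tool_pos"],o["orientation"],(200,150,400,320),3))
E
for i in 1 2 3; do python3 -m crank '[0,0,0,0,0,0,0, 0,0,0,0,0,0,0, 0,0,0,0,0,0,0, 0,0,0,0,0,0,0, 0,0,0,0,0,0,0]'|grep -E 'clock|pos|force:'; done
python3 -c "
from h import *
delta((.622,-.008,.25),(.435,.372,.25),(.435,.372,.06))"
```

```text
clock: 10.78
tool_pos: [0.6191, -0.0109, 0.0647]
orientation: [179.9, 0.2, -23.7]
force: [0.8, 0.8, -0.3]
opening: 0.0005
gripper_force: 0.0
clock: 11.4
tool_pos: [0.6216, -0.0099, 0.0533]
orientation: [-180.0, -0.1, -23.6]
force: [0.7, -0.8, 0.1]
opening: 0.0007
gripper_force: 0.0
clock: 12.08
tool_pos: [0.6211, -0.01, 0.0524]
force: [0.8, -0.3, -0.1]
gripper_force: 0.0
clock: 12.7
tool_pos: [0.6212, -0.0101, 0.0525]
force: [-0.2, -0.1, -0.0]
gripper_force: 0.0
clock: 13.32
tool_pos: [0.6212, -0.0101, 0.0525]
force: [-0.1, 0.4, 0.1]
gripper_force: 0.0
(0.622, -0.008, 0.25) tool dx dy dz [-1.000e-01 -2.200e+00 -1.975e+02]
(0.435, 0.372, 0.25) tool dx dy dz [-323.7 -273.1   -0. ]
(0.435, 0.372, 0.06) tool dx dy dz [  0.  -0. 190.]
```

View pics/ov2.png

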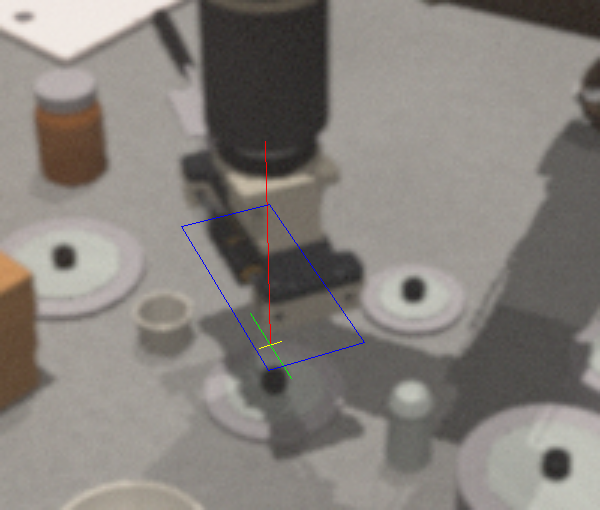

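The fingers are above the medium lid's knob at (273,380), centred sideways, and the dwell is done. Next is the button.

```bash
python3 -m crank '[0,0,0,0,-2,-50,0, 0,0,0,0,0,-50,0, 0,0,0,0,0,-50,0, 0,0,0,0,0,-48,0, 0,0,0,0,0,0,0]'
python3 -m crank '[0,0,0,-46,-39,0,0, 0,0,0,-46,-39,0,0, 0,0,0,-46,-39,0,0, 0,0,0,-46,-39,0,0, 0,0,0,-46,-39,0,0]'
python3 -m crank '[0,0,0,-46,-39,0,0, 0,0,0,-46,-39,0,0, 0,0,0,0,0,0,0]'
python3 -c "
from h import *
delta((.435,.372,.25),(.435,.372,.07))"
```

```text
clock: 13.95
tool_pos: [0.6242, -0.0081, 0.2555]
orientation: [-179.7, -0.4, -23.6]
force: [-1.4, 0.4, -0.3]
opening: 0.0006
gripper_force: 0.0
clock: 14.58
tool_pos: [0.4882, 0.2641, 0.25]
orientation: [180.0, 0.0, -23.7]
force: [1.7, 0.9, 0.1]
opening: 0.0005
gripper_force: 0.0
clock: 14.95
tool_pos: [0.4345, 0.374, 0.2493]
orientation: [179.9, 0.0, -23.4]
force: [-1.1, -0.4, -0.2]
opening: 0.0006
gripper_force: 0.0
(0.435, 0.372, 0.25) tool dx dy dz [ 1.3  1.6 -0.7]
(0.435, 0.372, 0.07) tool dx dy dz [  0.  -0. 180.]
```

```bash
python3 -m crank '[0,0,0,1,2,40,0, 0,0,0,0,0,40,0, 0,0,0,0,0,40,0, 0,0,0,0,0,40,0, 0,0,0,0,0,20,0]'; python3 -m crank '[0,0,0,0,0,5,0, 0,0,0,0,0,5,0, 0,0,0,0,0,0,0, 0,0,0,0,0,0,0]'
python3 - <<'E'
from ov import *
o=get_obs();sc=eyes.snapshot("scene")
cv2.imwrite("pics/ov3.png",overlay("scene",sc,o["tool_pos"],o["orientation"],(370,180,570,350),3))
E
```

```text
clock: 15.58
tool_pos: [0.436, 0.3666, 0.0677]
orientation: [179.8, 0.0, -23.7]
force: [0.6, -0.9, -0.4]
opening: 0.0001
gripper_force: 0.0
clock: 16.08
tool_pos: [0.437, 0.3692, 0.0613]
orientation: [-179.9, -0.0, -23.6]
force: [0.1, 0.4, 0.0]
opening: 0.0005
gripper_force: 0.0
```

View pics/ov3.png

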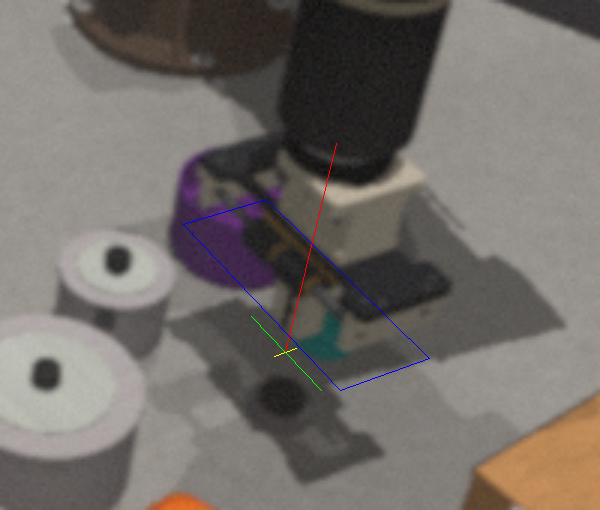

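The fingers are in line above the grey button at (282,395), and the small tub is clear to the left. I'll descend gently and watch the force.

```bash
python3 -m crank '[0,0,0,0,-4,5,0, 0,0,0,0,0,5,0, 0,0,0,0,0,5,0, 0,0,0,0,0,5,0, 0,0,0,0,0,0,0]'|grep -E 'pos|force:';python3 -m crank '[0,0,0,0,0,4,0, 0,0,0,0,0,3,0, 0,0,0,0,0,0,0]'|grep -E 'pos|force:'
```

```text
tool_pos: [0.438, 0.3721, 0.0398]
force: [0.4, 0.5, 0.5]
gripper_force: 0.0
tool_pos: [0.4381, 0.3723, 0.0332]
force: [-0.0, 1.2, 0.1]
gripper_force: 0.0
```

```bash
python3 -m crank '[0,0,0,-2,0,2,0, 0,0,0,0,0,2,0, 0,0,0,0,0,0,0]'|grep -E 'pos|force:';python3 -m crank '[0,0,0,0,0,2,0, 0,0,0,0,0,1,0, 0,0,0,0,0,0,0]'|grep -E 'pos|force:'
```

```text
tool_pos: [0.4363, 0.3732, 0.0293]
force: [-0.4, -0.5, -0.3]
gripper_force: 0.0
tool_pos: [0.4364, 0.3732, 0.0263]
force: [-0.8, -0.1, -0.0]
gripper_force: 0.0
```

```bash
for i in 1 2 3; do python3 -m crank '[0,0,0,0,0,1.5,0, 0,0,0,0,0,1.5,0, 0,0,0,0,0,0,0]'|grep -E 'pos|force:';done
```

```text
tool_pos: [0.4363, 0.3731, 0.0233]
force: [0.2, 0.3, 0.4]
gripper_force: 0.0
tool_pos: [0.4364, 0.3731, 0.0203]
force: [0.3, -0.5, -0.4]
gripper_force: 0.0
tool_pos: [0.4363, 0.3731, 0.0173]
force: [0.5, 0.0, 0.7]
gripper_force: 0.0
```

```bash
for i in 1 2; do python3 -m crank '[0,0,0,0,0,1.5,0, 0,0,0,0,0,1.5,0, 0,0,0,0,0,0,0]'|grep -E 'pos|force:';done
python3 - <<'E'
from ov import *
o=get_obs();sc=eyes.snapshot("scene")
a=overlay("scene",sc,o["tool_pos"],o["orientation"],(420,230,520,350),4)
b=cv2.resize(sc[230:350,420:520],None,fx=4,fy=4)
cv2.imwrite("pics/ov4.png",np.hstack([a,b]))
E
```

```text
tool_pos: [0.4364, 0.3731, 0.0143]
force: [0.4, 0.2, 0.1]
gripper_force: 0.0
tool_pos: [0.4364, 0.3732, 0.0113]
force: [0.3, -0.5, 0.1]
gripper_force: 0.0
```

View pics/ov4.png

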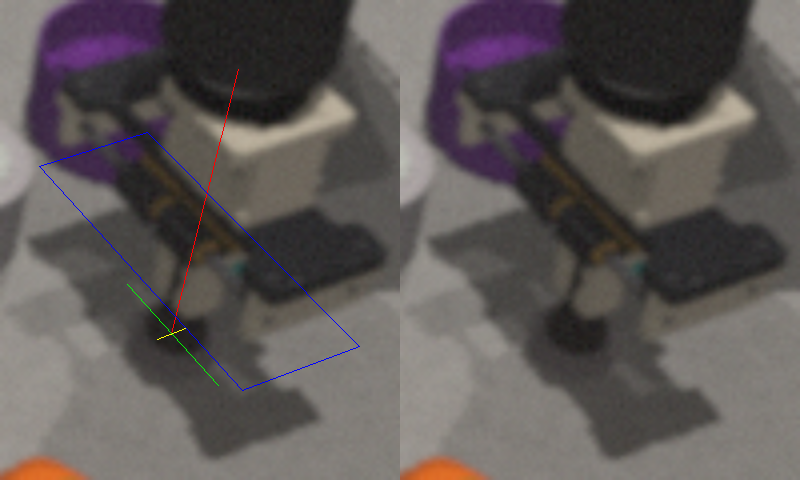

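The fingertips still end short of the cap, at about (195,300) against the cap at (178,330). That agrees with the tool being about 20 mm higher than reported, so I'll keep descending slowly under force watch.

```bash
for i in 1 2 3; do python3 -m crank '[0,0,0,0,0,1,0, 0,0,0,0,0,1,0, 0,0,0,0,0,0,0]'|grep -E 'pos|^force:';done
```

```text
tool_pos: [0.4364, 0.3732, 0.0093]
force: [0.8, -0.2, 0.6]
tool_pos: [0.4364, 0.3732, 0.0073]
force: [-0.5, 0.1, 0.7]
tool_pos: [0.4363, 0.3732, 0.0053]
force: [-0.5, -0.2, 0.3]
```

```bash
for i in 1 2 3; do python3 -m crank '[0,0,0,0,0,1,0, 0,0,0,0,0,1,0, 0,0,0,0,0,0,0]'|grep -E 'pos|^force:';done
```

```text
tool_pos: [0.4364, 0.3732, 0.0034]
force: [0.4, -0.4, -0.3]
tool_pos: [0.4364, 0.3732, 0.0014]
force: [-0.1, -0.6, 0.7]
tool_pos: [0.4364, 0.3732, -0.0006]
force: [0.1, -0.1, 0.5]
```

```bash
for i in 1 2 3; do python3 -m crank '[0,0,0,0,0,1,0, 0,0,0,0,0,1,0, 0,0,0,0,0,0,0]'|grep -E 'pos|^force:';done
```

```text
tool_pos: [0.4364, 0.3732, -0.0027]
force: [0.6, 0.2, 0.3]
tool_pos: [0.4364, 0.3732, -0.0046]
force: [0.1, -1.0, 0.4]
tool_pos: [0.4364, 0.3732, -0.0066]
force: [0.1, -0.2, -0.4]
```

```bash
for i in 1 2 3 4; do python3 -m crank '[0,0,0,0,0,1,0, 0,0,0,0,0,0,0, 0,0,0,0,0,0,0]'|grep -E 'pos|^force:';done
```

```text
tool_pos: [0.4364, 0.3733, -0.0074]
force: [0.1, -0.5, 1.7]
tool_pos: [0.4364, 0.3733, -0.0085]
force: [-1.4, -1.1, 2.3]
tool_pos: [0.4365, 0.3733, -0.0095]
force: [0.1, -0.6, 2.6]
tool_pos: [0.4365, 0.3733, -0.0105]
force: [-1.0, -0.6, 4.0]
```

Contact came at a reading of about −6.5 mm, and the force rises about 0.8 N/mm, which matches the button's spring. I'll press on to the stop.

```bash
for i in 1 2 3; do python3 -m crank '[0,0,0,0,0,1,0, 0,0,0,0,0,0,0, 0,0,0,0,0,0,0]'|grep -E 'pos|^force:';done
```

```text
tool_pos: [0.4364, 0.3733, -0.0115]
force: [-0.5, -0.2, 4.1]
tool_pos: [0.4364, 0.3733, -0.0125]
force: [-0.3, -0.8, 5.0]
tool_pos: [0.4365, 0.3733, -0.0129]
force: [-1.7, -2.0, 10.9]
```

The button is at its stop: 10.9 N with the travel ended. Drawing clear.

```bash
python3 -m crank '[0,0,0,0,0,-10,0, 0,0,0,0,0,-40,0, 0,0,0,0,0,-50,0, 0,0,0,0,0,-60,0, 0,0,0,0,0,-60,0]'; python3 -m crank '[0,0,0,0,0,0,0, 0,0,0,0,0,0,0, 0,0,0,0,0,0,0, 0,0,0,0,0,0,0]'
python3 - <<'E'
from h import *
for n in("tub_open_top","lid_medium_top","tub_small_top","button_top"):
    eyes.snapshot("scene"); print(n,[np.round(r["location"]).tolist() for r in spotter.place_of("scene",n)[:2]])
ctrl.close_job()
E
```

```text
clock: 26.42
tool_pos: [0.436, 0.3728, 0.2083]
orientation: [180.0, 0.0, -23.7]
force: [0.1, 1.3, -0.1]
opening: 0.0006
gripper_force: 0.0
clock: 26.92
tool_pos: [0.4361, 0.3728, 0.2052]
orientation: [179.9, 0.0, -23.7]
force: [0.0, 0.6, -0.2]
opening: 0.0003
gripper_force: 0.0
tub_open_top [[452.0, 242.0], [289.0, 197.0]]
lid_medium_top [[290.0, 273.0], [340.0, 251.0]]
tub_small_top [[405.0, 265.0]]
button_top [[461.0, 309.0], [479.0, 288.0]]
the job is handed in; nothing more can be done
```

I pointed at the open tub and then at the medium lid for about 2 s each, pressed the grey button to its stop, drew clear, and handed the job in at about 27 s; no verdict came back. The reported tool height turned out to be about 25 mm low, so I picked hover heights that fit either way.

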